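Clear the tea shelf: saucers into the plate rack, mandarins into the jar

ROBOT

A 6-joint arm with a two-finger parallel gripper is mounted at the origin on the work surface. World frame = base frame: x ahead of the robot, y to its left, z up, the work surface at z = 0. Lengths are in mm, angles in rad, forces in N, time in s.
With the tool pointing down it reaches from about 400 to 925 mm from the base axis. Payload 12.5 kg.
Tool frame: the origin (TCP) lies midway between the tips of the shut fingers; the grasp point (between the pads) lies 19 mm behind it; z points along the fingers, y is the line along which they close (so a half turn about z gives the same grasp; the last joint's range is limited). The gripper opens to 95 mm and grips with 3 to 60 N. Pads are 20 mm wide; open, the fingers measure 119 mm over their backs; the gripper's body (75 mm by 180 mm) begins 59 mm behind the grasp point.
Start: joints at [-1.393, 0.491, 1.559, -0, 1.092, -0.106], TCP at [175.027, -600.012, 193.661] pointing down, gripper open.
Joint ranges: [-3.1, 3.1], [-0.84, 2.19], [0.05, 2.79], [-1.13, 4.28], [0.06, 2.93], [-2.69, 2.69]. Speed limits (rad/s): [2.22, 2.22, 2.79, 3.14, 3.14, 3.14].

INTERFACE

Orientations are given as [roll, pitch, yaw] about the fixed x, y, z axes, in that order (R = Rz(yaw) Ry(pitch) Rx(roll)).
In Python, from cell import state, read_camera, camera_info, env gives the robot as it stands.
- The arm moves only by the tool move_arm, never from a script. Its argument "commands" is a list of rows, each a list of 3 entries, a list of its own where there are three numbers: the shift along the world's x, y, z in cm, then the turn, a rotation vector about the world's x, y, z in degrees, then the opening, from 0 (shut) to 1 (fully open). A call has 1 to 10 rows; each row shifts and turns the commanded pose from where the row before left it; what a row does not reach is not made up. A row lasts 1/10 s, in which the tool goes at most 50 mm and 8.59 degrees, less where a joint would pass 70% of its speed; a pose out of reach is approached as far as the arm can. A call with a gripper value outside its range is refused whole. The fingers move at their own pace and stop on an object; the grip force is fixed at half the most. Time passes only in rows, so rows that do not move let the fingers close. It gives the time, the measured TCP pose, the force, the opening and the grip force at its end, in the units of the state.
- state(): the state, without advancing time (a new reading comes with each control period).
- read_camera(name): name is "side" or "top"; returns the picture (480x640x3 uint8, blue, green, red); there is no depth.
- camera_info(name): a dict with "K" (3x3 intrinsics, pixels), "cam_to_world" (4x4, takes a point from camera to world coordinates). Camera axes: x right, y down, z forward; pixel columns grow to the right and rows downward; lengths in mm; the calibration is good to about 2 mm. A picture is of the moment at which its call begins. camera_info takes no time and is no camera call.
- env.job_done(): hands the job in; it is judged then, once.
The state is a dict: "t": time; "joints": joint angles; "qvel": joint speeds; "tau": joint torques, N m; "eef_pos": TCP position; "tcp_rot": TCP orientation; "ft_force": force on the tool from outside, world axes, zero at the start; "moment": the same for the moment, N m; "opening": opening from 0.0 (shut) to 1.0 (fully open); "grip_force": force on a finger pad.
Only numpy, scipy, OpenCV 4.12 (cv2) and the standard library are available. Lean on these libraries where they do the work, as an engineer would, in place of code of your own. Each camera call takes 0.05 s, during which the arm holds its last target. There are 200 camera calls.

TASK

Clear up the shelf after tea: stand every saucer from the sloping draining stand upright in the wire plate rack, each between the tines in a gap of its own and resting on the rack's bottom wires, and put every mandarin from the tray into the clear jar. Lower each mandarin gently well down into the jar before letting it go, never drop it in from the rim, and leave the jar standing upright. Do not shift the torch, the spoon or the bottle opener.

Things in the scene. Friction and masses are not known exactly. Their poses are not given: they have to be found in the camera images.
- stand: Fixed wooden draining stand, 100 x 270 mm. Origin under its centre, z up. Up to 4 saucers stand on edge in a row along y (y = -90, -30, 30, 90 mm), leaning 20 degrees from upright, top edge towards -y, middle 68 mm above the shelf. Rails and sloping panels hold only each saucer's lower half; the upper half is free on both faces.
- rack: Fixed steel wire rack, 190 (x) x 90 mm. Origin under its centre, z up. Two bottom wires along x at y = +-30 mm, 20 mm up, each with 8 tines, all wires 6 mm thick, tops 71 mm up. 7 gaps 16 mm clear, centred at x = -66, -44, -22, 0, 22, 44, 66 mm. A seated saucer has its axis along x, middle at y = 0, 70 mm up. Leave every other gap free for finger room.
- jar: Open jar of clear plastic with no lid on, loose, 500 g, outside diameter 150 mm, 110 mm high, wall 4 mm, bottom 5 mm, faint white thread rings near the rim. Origin under its centre, z up.
- tray: Shallow wooden tray, fixed, 225 (x) x 90 (y) mm, 14 mm high, floor and walls 5 mm. Origin under its centre, z up. The mandarins start in it, in a row along its x axis about 72 mm apart.
- saucer0: White ceramic saucer, a round flat disc 110 mm across and 10 mm thick, 140 g; may be absent. Origin in its middle; z is the disc's axis (x, y lie in the disc's plane).
- saucer1: White ceramic saucer, a round flat disc 110 mm across and 10 mm thick, 140 g; may be absent. Origin in its middle; z is the disc's axis (x, y lie in the disc's plane).
- saucer2: White ceramic saucer, a round flat disc 110 mm across and 10 mm thick, 140 g; may be absent. Origin in its middle; z is the disc's axis (x, y lie in the disc's plane).
- saucer3: White ceramic saucer, a round flat disc 110 mm across and 10 mm thick, 140 g; may be absent. Origin in its middle; z is the disc's axis (x, y lie in the disc's plane).
- mandarin0_center (a point): Middle of a mandarin, 58 mm across and 52 mm high, slightly flattened top and bottom, flat foot 25 mm across, 90 g; may be absent.
- mandarin1_center (a point): Middle of a mandarin, 58 mm across and 52 mm high, slightly flattened top and bottom, flat foot 25 mm across, 90 g; may be absent.
- mandarin2_center (a point): Middle of a mandarin, 58 mm across and 52 mm high, slightly flattened top and bottom, flat foot 25 mm across, 90 g; may be absent.
- mandarin0: The whole mandarin; its origin lies under its foot, z through its stalk.
- mandarin1: The whole mandarin; its origin lies under its foot, z through its stalk.
- mandarin2: The whole mandarin; its origin lies under its foot, z through its stalk.
- torch: Handheld solar torch lying on the shelf, 135 mm long, 48 mm high; bystander. Origin under it.
- spoon: Wooden spoon lying on the shelf, 240 mm long; bystander.
- opener: Steel bottle opener lying flat, 145 mm long; bystander.
Not all that is in view belongs to the job. Leave any red look-alike of the mandarin2 alone. Leave any brown look-alike of the saucer3 alone.

How it is judged (in metres and radians):
At the end, for the whole second after the job is handed in: Each saucer present stands in a rack gap, upright and square within 0.2 rad, middle within 12 mm of the centre line and 6 mm of seated height; each mandarin present has its middle in the jar, within 52 mm of its axis and below the rim; jar upright within 0.1 rad; all at rest (angle between saucer0's own z axis and vertical between 1.37 and 1.77 rad and angle between the z axis of each of saucer0, saucer1, saucer2, saucer3 and the x axis of rack, either way round below 0.2 rad and x of saucer0 in the frame of rack between -0.077 and 0.077 m and y of saucer0 in the frame of rack between -0.012 and 0.012 m and z of saucer0 in the frame of rack between 0.0636 and 0.0756 m and linear speed of each of saucer0, saucer1, saucer2, saucer3, jar below 0.03 m/s and angle between saucer1's own z axis and vertical between 1.37 and 1.77 rad and x of saucer1 in the frame of rack between -0.077 and 0.077 m and y of saucer1 in the frame of rack between -0.012 and 0.012 m and z of saucer1 in the frame of rack between 0.0636 and 0.0756 m and angle between saucer2's own z axis and vertical between 1.37 and 1.77 rad and x of saucer2 in the frame of rack between -0.077 and 0.077 m and y of saucer2 in the frame of rack between -0.012 and 0.012 m and z of saucer2 in the frame of rack between 0.0636 and 0.0756 m and angle between saucer3's own z axis and vertical between 1.37 and 1.77 rad and x of saucer3 in the frame of rack between -0.077 and 0.077 m and y of saucer3 in the frame of rack between -0.012 and 0.012 m and z of saucer3 in the frame of rack between 0.0636 and 0.0756 m and horizontal distance between each of mandarin0_center, mandarin1_center, mandarin2_center and jar below 0.052 m and z of mandarin0_center in the frame of jar between 0.01 and 0.105 m and linear speed of each of mandarin0, mandarin1, mandarin2 below 0.05 m/s and z of mandarin1_center in the frame of jar between 0.01 and 0.105 m and z of mandarin2_center in the frame of jar between 0.01 and 0.105 m and angle between jar's own z axis and vertical below 0.1 rad); the robot touches nothing.
It fails at once if a mandarin inside the jar falls or is thrust faster than 0.95 m/s (dropped in, not lowered) ((horizontal distance between mandarin0_center and jar below 0.06 m and z of mandarin0_center in the frame of jar between 0 and 0.11 m and linear speed of mandarin0 above 0.95 m/s) or (horizontal distance between mandarin1_center and jar below 0.06 m and z of mandarin1_center in the frame of jar between 0 and 0.11 m and linear speed of mandarin1 above 0.95 m/s) or (horizontal distance between mandarin2_center and jar below 0.06 m and z of mandarin2_center in the frame of jar between 0 and 0.11 m and linear speed of mandarin2 above 0.95 m/s)).
It fails at once if the torch, spoon or bottle opener is shifted by more than 30 mm (distance of any of torch, spoon, opener from where it was at the start of the episode above 0.03 m).
Of saucer0, saucer1, saucer2, saucer3 only 3 to 4 are there at a start; the rules pass over those that are not, and their reading is None.
Of mandarin0, mandarin1, mandarin2 only 2 to 3 are there at a start; the rules pass over those that are not, and their reading is None.
At some moment in a run one of jar, mandarin0, mandarin1, mandarin2 may be knocked a few centimetres aside while the robot is not near it.
It also fails if it takes over 200 s, if anything falls off the work surface, if the arm or the gripper's body presses on something with over 40 N, if the wrist force passes 120 N, or if a joint passes its speed limit or range.

## Working session

There is one attempt and no reset: what is moved stays moved. The work goes in short steps, Python scripts to look and compute and a tool call to move; the robot and the scene stay as the last step left them, time stands still between calls to the robot, and variables do not carry over. Pictures are saved under pics/ and viewed, at most 14 in all, crops included, and the job is handed in when it is done.

Besides the shell and the picture viewer there is one more tool, called after "Emit:" by a JSON object that holds its "op" and its "data". move_arm: Moves the arm, as the interface text tells. Its arguments: {"type":"object","properties":{"commands":{"type":"array"}},"required":["commands"]}

```bash
mkdir -p pics; ls; python3 - <<'E'
from cell import *
import cv2,numpy as np
for n in("top","side"):
    cv2.imwrite(f"pics/{n}0.png",read_camera(n)); c=camera_info(n); print(n,np.round(c["K"],1).tolist(),np.round(c["cam_to_world"],3).tolist())
s=state();print({k:np.round(v,3).tolist() for k,v in s.items()})
E
```

```text
pics
top [[567.2, 0.0, 319.4], [0.0, 567.2, 241.9], [0.0, 0.0, 1.0]] [[0.027, -0.995, 0.091, 411.498], [-1.0, -0.026, 0.016, 28.677], [-0.014, -0.092, -0.996, 1501.747], [0.0, 0.0, 0.0, 1.0]]
side [[603.8, 0.0, 315.3], [0.0, 603.8, 235.8], [0.0, 0.0, 1.0]] [[-0.875, -0.228, 0.427, -65.18], [-0.484, 0.432, -0.761, 1119.834], [-0.011, -0.872, -0.489, 758.272], [0.0, 0.0, 0.0, 1.0]]
{'t': 0.1, 'joints': [-1.393, 0.491, 1.559, -0.0, 1.092, -0.106], 'qvel': [0.001, -0.002, -0.003, 0.001, -0.0, -0.001], 'tau': [0.003, -61.362, -25.861, 0.069, 0.047, -0.0], 'eef_pos': [174.995, -599.738, 193.127], 'tcp_rot': [-3.141, -0.0, 0.284], 'ft_force': [-0.13, -0.129, 0.227], 'moment': [0.022, 0.015, 0.0], 'grip_force': 0.0, 'opening': 0.999}
```

View pics/top0.png

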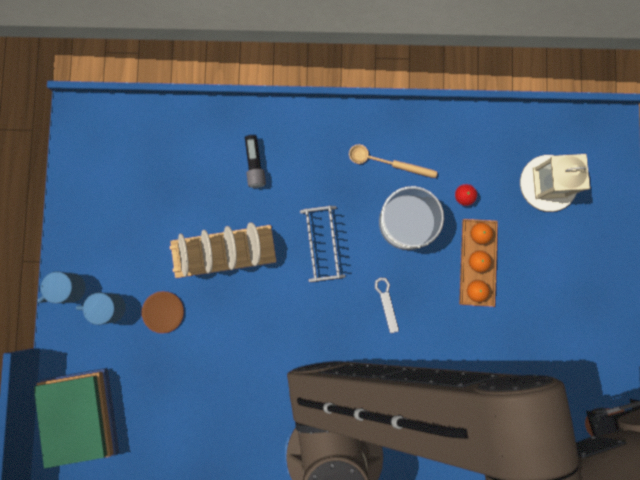

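View pics/side0.png

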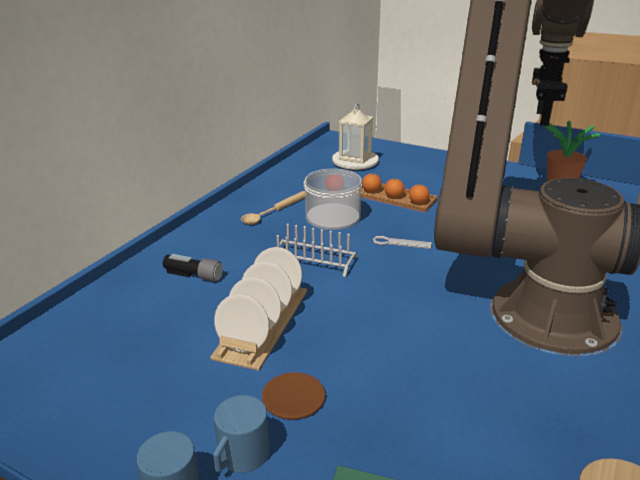

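The top view shows the stand at about (222,250) with four white saucers, the rack at (323,243), the jar at (411,218) and the tray with three orange mandarins at (482,233), (480,261) and (478,291). The red ball at (467,195) is the mandarin look-alike and the brown disc at (163,312) is the saucer look-alike. Both are the wrong colour, so I leave them alone. The enlarged crop will confirm this.

```bash
cat > h.py <<'E'
from cell import *
import cv2,numpy as np
def ray(n,u,v):
    c=camera_info(n);K=np.array(c["K"]);T=np.array(c["cam_to_world"])
    return T[:3,3],T[:3,:3]@np.linalg.inv(K)@np.array([u,v,1.])
def plane(n,u,v,z):
    o,d=ray(n,u,v);return o+d*(z-o[2])/d[2]
def proj(n,P):
    c=camera_info(n);T=np.array(c["cam_to_world"]);p=np.array(c["K"])@(np.linalg.inv(T)@np.append(P,1))[:3];return p[:2]/p[2]
def blobs(mask,amin):
    n,l,s,c=cv2.connectedComponentsWithStats(mask.astype(np.uint8));return [(s[i,4],c[i],l==i) for i in range(1,n) if s[i,4]>amin]
E
python3 - <<'E'
from h import *
im=cv2.imread("pics/top0.png");si=cv2.imread("pics/side0.png")
h=cv2.cvtColor(im,cv2.COLOR_BGR2HSV);H,S,V=[h[...,i].astype(int) for i in range(3)]
print("orange");
for a,c,m in blobs((H>6)&(H<16)&(S>190)&(V>150),100): print(a,c.round(1),plane("top",*c,31).round(1))
roi=np.zeros_like(S,bool);roi[180:255,370:450]=1
m=((S<90)&(V>80)&roi)
a,c,mm=max(blobs(m,100),key=lambda b:b[0])
(cx,cy),r=cv2.minEnclosingCircle(np.argwhere(mm)[:,::-1].astype(np.float32)); print("jar",cx,cy,r,plane("top",cx,cy,108).round(1), r*1390/567)
# rack
roi[:]=0;roi[195:290,295:350]=1
m=((S<120)&(V>100)&roi); pts=np.vstack([np.argwhere(b[2]) for b in blobs(m,30)])[:,::-1]
rr=cv2.minAreaRect(pts.astype(np.float32));print("rack",rr);
for p in cv2.boxPoints(rr):print(plane("top",*p,20).round(1))
# stand: wood
roi[:]=0;roi[215:290,160:285]=1
m=(((H<30)&(V>60))|(S<100))&roi
pts=max(blobs(m,100),key=lambda b:b[0])[2];pts=np.argwhere(pts)[:,::-1]
rr=cv2.minAreaRect(pts.astype(np.float32));print("stand",rr)
for p in cv2.boxPoints(rr):print(plane("top",*p,15).round(1))
a=cv2.resize(im[190:320,140:360],(800,473),interpolation=cv2.INTER_CUBIC);cv2.imwrite("pics/c1.png",a)
b=cv2.resize(si[155:365,205:445],(686,600),interpolation=cv2.INTER_CUBIC);cv2.imwrite("pics/c2.png",b)
E
```

```text
orange
311 [480.4 232.5] [ 582.  -364.6   31. ]
317 [478.8 260.6] [ 508.6 -360.4   31. ]
320 [476.9 290.4] [ 431.9 -355.7   31. ]
jar 411.1258850097656 218.39927673339844 33.27098083496094 [ 603.7 -173.3  108. ] 81.56378017741747
rack ((321.88812255859375, 243.15451049804688), (74.42449951171875, 37.467376708984375), 82.4605484008789)
[634.  110.9  20. ]
[649.6  13.3  20. ]
[455.9 -17.   20. ]
[440.5  79.5  20. ]
stand ((221.7175750732422, 248.85821533203125), (44.89619064331055, 104.96553802490234), 81.34745788574219)
[557.  458.4  15. ]
[606.1 185.   15. ]
[489.1 163.1  15. ]
[440.4 434.4  15. ]
```

View pics/c1.png

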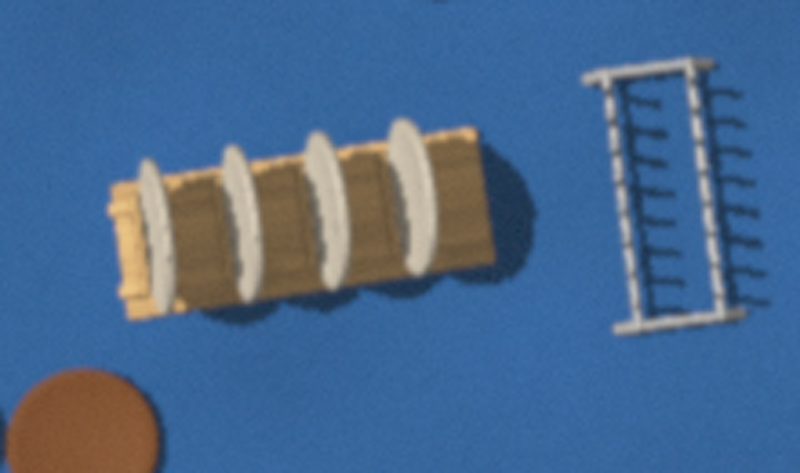

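View pics/c2.png

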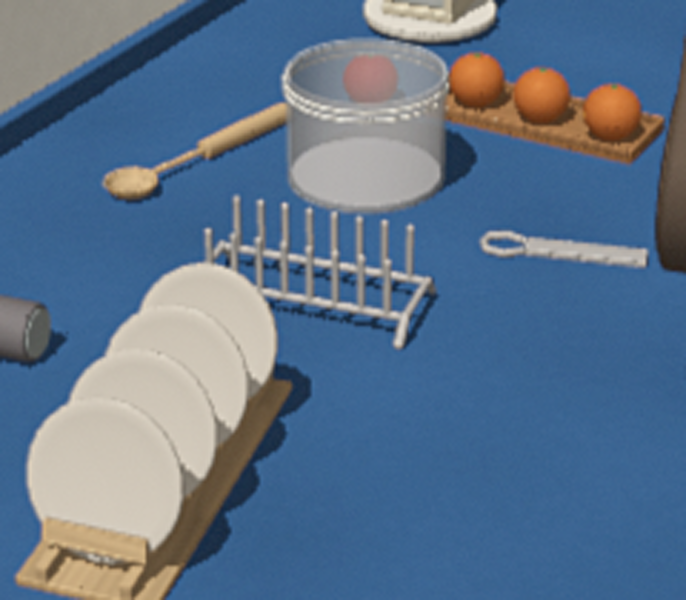

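The crops confirm four white saucers, with their top edges leaning toward world -y (toward the rack), plus the orange mandarins. Only the red ball behind the jar and the brown disc are look-alikes. Next I refine the positions.

```bash
python3 - <<'E'
from h import *
f=lambda p:(140+p[0]/3.636-.4,190+p[1]/3.636-.4)
P=lambda p,z:plane("top",*f(p),z)
print("saucer centres")
for a,b in [((403,118),(415,275)),((316,131),(332,290)),((233,145),(247,302)),((148,160),(163,313))]:
    A,B=P(a,68),P(b,68);print(((A+B)/2).round(1),np.linalg.norm(A-B).round(1),np.degrees(np.arctan2(*(A-B)[[1,0]])).round(1))
c=[P(p,12) for p in[(110,185),(128,320),(495,262),(478,128)]];print("stand",np.mean(c,0).round(1),[np.linalg.norm(c[i]-c[i-1]).round(0) for i in range(4)])
# rack : mask, rectify coords
im=cv2.imread("pics/top0.png");h=cv2.cvtColor(im,cv2.COLOR_BGR2HSV);S=h[...,1].astype(int)
roi=np.zeros_like(S,bool);roi[195:290,295:350]=1
w=np.where(roi,np.clip(160-S,0,None),0);ys,xs=np.nonzero(w>30)
Q=np.array([plane("top",x,y,20)[:2] for x,y in zip(xs,ys)]);W=w[ys,xs].astype(float)
c0=np.array([545,46.7]);th=np.radians(9.1)
for _ in range(4):
    R=np.array([[np.cos(th),np.sin(th)],[-np.sin(th),np.cos(th)]]);q=(Q-c0)@R.T
    e=lambda k:np.average(q[k],axis=0,weights=W[k])
    L=(abs(q[:,1]-30)<9)&(abs(q[:,0])<85);Rr=(abs(q[:,1]+30)<9)&(abs(q[:,0])<85)
    E1=abs(q[:,0]-92)<9;E2=abs(q[:,0]+92)<9
    s=[np.polyfit(q[k,0],q[k,1],1,w=W[k])[0] for k in(L,Rr)]
    sh=np.array([(e(E1)[0]+e(E2)[0])/2,(e(L)[1]+e(Rr)[1])/2]);c0=c0+R.T@sh;th+=np.mean(s)
print("rack",c0,np.degrees(th),e(E1),e(E2),e(L),e(Rr))
# jar side rim
si=cv2.imread("pics/side0.png")
print("jar side",plane("side",332.7,184.7,108).round(1))
for cc in [(603.7,-173.3),(607,-177)]:
  print(cc,[proj("top",[cc[0]+75*np.cos(t),cc[1]+75*np.sin(t),110]).round(1).tolist() for t in np.arange(4)*np.pi/2],[proj("side",[cc[0]+75*np.cos(t),cc[1]+75*np.sin(t),110]).round(1).tolist() for t in np.arange(4)*np.pi/2])
a=cv2.resize(im[170:320,360:510],(600,600),interpolation=cv2.INTER_CUBIC)
b=cv2.resize(im[200:290,295:350],(365,600),interpolation=cv2.INTER_CUBIC)[:, :200] if 0 else None
cv2.imwrite("pics/c3.png",a)
E
```

```text
saucer centres
[534.4 223.4  68. ] 110.6 6.5
[523.1 282.5  68. ] 112.3 8.1
[512.4 341.   68. ] 110.7 7.7
[501.8 399.8  68. ] 108.0 8.4
stand [517.3 307.5  12. ] [np.float64(271.0), np.float64(99.0), np.float64(269.0), np.float64(99.0)]
rack [544.70843406  46.12758028] 8.903727269232233 [91.19467004  0.89695932] [-91.1946716   1.1772427] [-0.33840745 30.26478646] [ -0.10954933 -30.2647868 ]
jar side [ 595.2 -150.8  108. ]
(603.7, -173.3) [[411.6, 188.3], [380.8, 217.5], [410.9, 248.6], [441.7, 219.0]] [[309.0, 174.9], [320.1, 190.9], [359.7, 185.7], [346.5, 170.2]]
(607, -177) [[413.1, 187.0], [382.3, 216.2], [412.4, 247.3], [443.2, 217.7]] [[308.6, 174.2], [319.7, 190.1], [359.1, 185.0], [346.0, 169.6]]
```

View pics/c3.png

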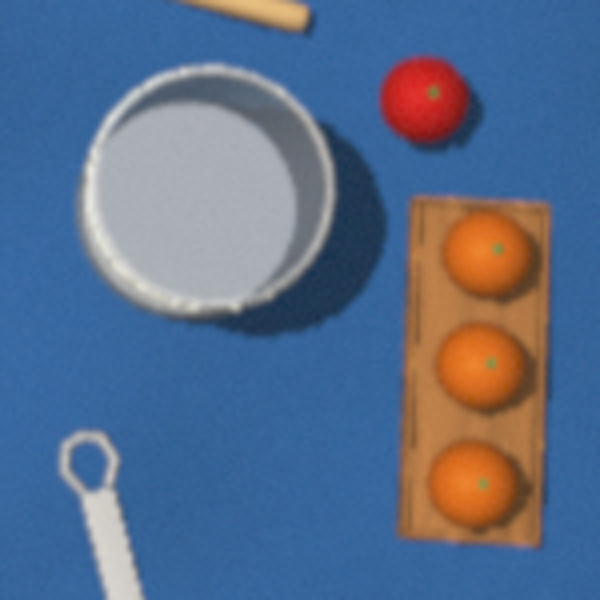

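Emit:
{"op": "move_arm", "data": {"commands": [[[2.6, 2.4, -0.6], [0, 0, -2], 0.85], [[2.6, 2.4, -0.6], [0, 0, -2], 0.85], [[2.6, 2.4, -0.6], [0, 0, -2], 0.85], [[2.6, 2.4, -0.6], [0, 0, -2], 0.85], [[2.6, 2.4, -0.6], [0, 0, -2], 0.85], [[2.6, 2.5, -0.6], [0, 0, -2], 0.85], [[2.5, 2.5, -0.6], [0, 0, -2], 0.85], [[2.5, 2.5, -0.6], [0, 0, -2], 0.85], [[2.5, 2.5, -0.6], [0, 0, -2], 0.85], [[2.6, 2.4, -0.6], [0, 0, -2], 0.85]]}}

```text
t: 1.1
eef_pos: [432.8, -354.7, 133.3]
tcp_rot: [-3.141, 0.0, -0.067]
ft_force: [0.7, -0.7, -0.2]
opening: 0.846
grip_force: 0.0
```

Emit:
{"op": "move_arm", "data": {"commands": [[[0, 0, -3], [0, 0, 0], 0.85], [[0, 0, -3], [0, 0, 0], 0.85], [[0, 0, -3], [0, 0, 0], 0.85], [[0, 0, -2.2], [0, 0, 0], 0.85], [[0, 0, 0], [0, 0, 0], 0.4], [[0, 0, 0], [0, 0, 0], 0.4], [[0, 0, 0], [0, 0, 0], 0.4], [[0, 0, 0], [0, 0, 0], 0.4], [[0, 0, 0], [0, 0, 0], 0.4]]}}

```text
t: 2.0
eef_pos: [432.4, -356.5, 22.7]
tcp_rot: [3.14, -0.001, -0.065]
ft_force: [-0.4, -0.5, -0.0]
opening: 0.499
grip_force: 24.2
```

Emit:
{"op": "move_arm", "data": {"commands": [[[0, 0, 0], [0, 0, 0], 0.4], [[0, 0, 0.5], [0, 0, 0], 0.4], [[0, 0, 1], [0, 0, 0], 0.4], [[0, 0, 2], [0, 0, 0], 0.4], [[0, 0, 2], [0, 0, 0], 0.4]]}}

```text
t: 2.5
eef_pos: [431.8, -355.7, 77.7]
tcp_rot: [-3.141, 0.001, -0.065]
ft_force: [0.0, -0.8, 0.5]
opening: 0.397
grip_force: 0.0
```

```bash
python3 - <<'E'
from h import *
a=read_camera("side");cv2.imwrite("pics/s1.png",cv2.resize(a[110:230,340:500],(640,480),interpolation=cv2.INTER_CUBIC))
print(state()["ft_force"])
E
```

```text
[ 0.58093118 -1.22525214  3.16437953]
```

View pics/s1.png

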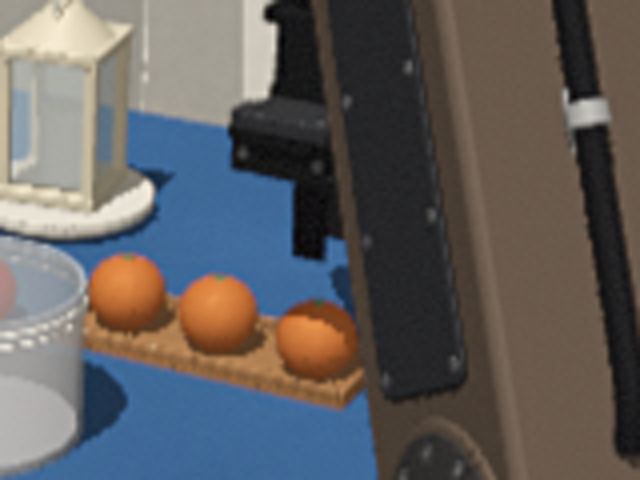

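The mandarin slipped out because the pads were above its equator. It still sits in the tray at about (318,340) in the crop, so I grip lower.

Emit:
{"op": "move_arm", "data": {"commands": [[[0, 0, 0], [0, 0, 0], 0.85], [[0, 0, 0], [0, 0, 0], 0.85], [[0, 0, -2], [0, 0, 0], 0.85], [[0, 0, -2], [0, 0, 0], 0.85], [[0, 0, -2.1], [0, 0, 0], 0.85], [[0, 0, 0], [0, 0, 0], 0.85], [[0, 0, 0], [0, 0, 0], 0.4], [[0, 0, 0], [0, 0, 0], 0.4], [[0, 0, 0], [0, 0, 0], 0.4], [[0, 0, 0], [0, 0, 0], 0.4]]}}

```text
t: 3.55
eef_pos: [432.2, -356.2, 16.4]
tcp_rot: [3.141, -0.001, -0.065]
ft_force: [0.7, 1.4, 1.9]
opening: 0.571
grip_force: 10.9
```

Emit:
{"op": "move_arm", "data": {"commands": [[[0, 0, 0], [0, 0, 0], 0.4], [[0, 0, 0], [0, 0, 0], 0.4], [[0, 0, 1], [0, 0, 0], 0.4], [[0, 0, 2], [0, 0, 0], 0.4], [[0, 0, 2], [0, 0, 0], 0.4]]}}

```text
t: 4.05
eef_pos: [431.8, -355.8, 66.5]
tcp_rot: [-3.141, 0.001, -0.065]
ft_force: [-0.5, -0.2, -1.3]
opening: 0.557
grip_force: 29.2
```

Emit:
{"op": "move_arm", "data": {"commands": [[[0, 0, 3], [0, 0, 0], 0.4], [[0, 0, 3], [0, 0, 0], 0.4], [[0, 0, 2.5], [0, 0, 0], 0.4], [[2.3, 3, 0], [0, 0, 0], 0.4], [[2.3, 3, 0], [0, 0, 0], 0.4], [[2.3, 3, 0], [0, 0, 0], 0.4], [[2.3, 3, 0], [0, 0, 0], 0.4], [[2.3, 3, 0], [0, 0, 0], 0.4], [[2.4, 3.1, 0], [0, 0, 0], 0.4], [[0, 0, 0], [0, 0, 0], 0.4]]}}

```text
t: 5.05
eef_pos: [572.9, -171.7, 151.1]
tcp_rot: [-3.141, -0.001, -0.062]
ft_force: [-0.4, -0.7, -0.8]
opening: 0.556
grip_force: 29.2
```

```bash
cat >> h.py <<'E'
def changed(n,ref,box):
    a=cv2.imread(ref);b=read_camera(n);u0,u1,v0,v1=box
    d=cv2.absdiff(a,b).max(2)[v0:v1,u0:u1]; return round(float((d>35).mean()),3),b
E
python3 - <<'E'
from h import *
f,b=changed("side","pics/side0.png",(295,370,190,232));print(f)
cv2.imwrite("pics/s2.png",cv2.resize(b[80:260,260:480],(733,600),interpolation=cv2.INTER_CUBIC))
E
```

```text
0.023
```

View pics/s2.png

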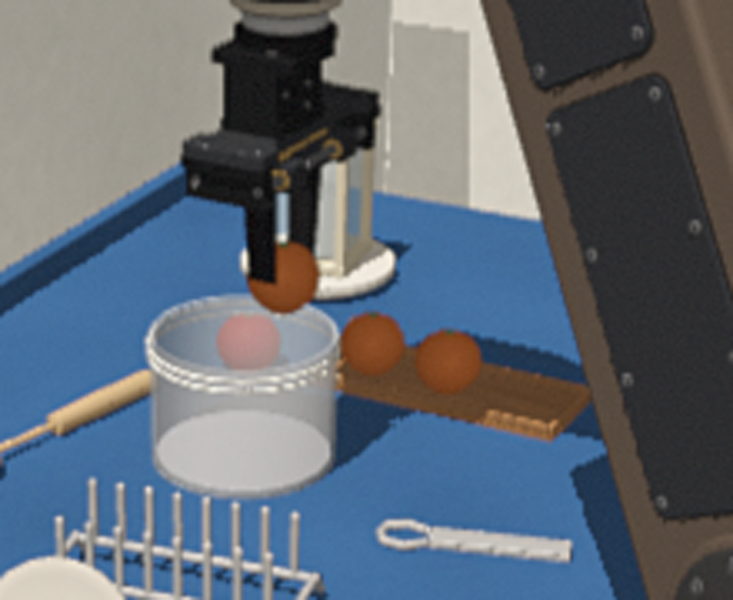

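The jar is unmoved (rim centre about (245,345) in the crop) and the mandarin is held above it. Lowering now.

Emit:
{"op": "move_arm", "data": {"commands": [[[-0.2, -0.3, -2.5], [0, 0, 0], 0.4], [[0, 0, -2.5], [0, 0, 0], 0.4], [[0, 0, -2.5], [0, 0, 0], 0.4], [[0, 0, -2.5], [0, 0, 0], 0.4], [[0, 0, -1.5], [0, 0, 0], 0.4], [[0, 0, 0], [0, 0, 0], 0.4], [[0, 0, 0], [0, 0, 0], 0.6], [[0, 0, 0], [0, 0, 0], 0.68], [[0, 0, 0], [0, 0, 0], 0.7], [[0, 0, 0], [0, 0, 0], 0.7]]}}

```text
t: 6.1
eef_pos: [569.1, -178.2, 36.4]
tcp_rot: [3.141, -0.001, -0.065]
ft_force: [0.8, -0.4, -0.2]
opening: 0.698
grip_force: 0.0
```

Emit:
{"op": "move_arm", "data": {"commands": [[[0, 0, 2.5], [0, 0, 0], 0.7], [[0, 0, 3], [0, 0, 0], 0.7], [[0, 0, 3], [0, 0, 0], 0.7], [[0, 0, 3], [0, 0, 0], 0.7]]}}

```text
t: 6.5
eef_pos: [568.9, -177.9, 152.2]
tcp_rot: [3.141, -0.0, -0.065]
ft_force: [0.6, -0.3, -0.4]
opening: 0.703
grip_force: 0.0
```

Emit:
{"op": "move_arm", "data": {"commands": [[[-1, -3, 0], [0, 0, 0], 0.85], [[-1, -3, 0], [0, 0, 0], 0.85], [[-1, -3, 0], [0, 0, 0], 0.85], [[-1, -3, -2], [0, 0, 0], 0.85], [[-1, -3, -2], [0, 0, 0], 0.85], [[-1, -3.2, -2], [0, 0, 0], 0.85], [[0, 0, -2], [0, 0, 0], 0.85], [[0, 0, -2.5], [0, 0, 0], 0.85], [[0, 0, -3.1], [0, 0, 0], 0.85], [[0, 0, 0], [0, 0, 0], 0.85]]}}

```text
t: 7.5
eef_pos: [507.4, -358.8, 11.7]
tcp_rot: [-3.138, 0.005, -0.065]
ft_force: [0.8, -0.2, 0.3]
opening: 0.85
grip_force: 0.0
```

Emit:
{"op": "move_arm", "data": {"commands": [[[0, 0, 0], [0, 0, 0], 0.4], [[0, 0, 0], [0, 0, 0], 0.4], [[0, 0, 0], [0, 0, 0], 0.4], [[0, 0, 0], [0, 0, 0], 0.4], [[0, 0, 0], [0, 0, 0], 0.4], [[0, 0, 0], [0, 0, 0], 0.4], [[0, 0, 1], [0, 0, 0], 0.4], [[0, 0, 2], [0, 0, 0], 0.4], [[0, 0, 3], [0, 0, 0], 0.4], [[0, 0, 3], [0, 0, 0], 0.4]]}}

```text
t: 8.5
eef_pos: [508.8, -359.7, 106.0]
tcp_rot: [-3.141, 0.001, -0.065]
ft_force: [-0.4, -0.9, -0.0]
opening: 0.56
grip_force: 29.2
```

```bash
python3 - <<'E'
from h import *
t=read_camera("top");b=read_camera("side")
a=np.hstack([cv2.resize(t[170:320,360:510],(400,400),interpolation=cv2.INTER_CUBIC),cv2.resize(b[100:250,280:430],(400,400),interpolation=cv2.INTER_CUBIC)])
cv2.imwrite("pics/s3.png",a)
E
```

```text
(no output)
```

View pics/s3.png

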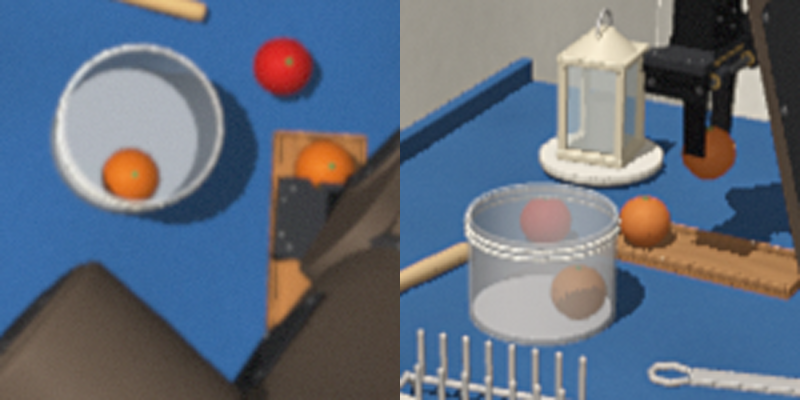

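The first mandarin lies in the jar at top crop (131,175) and the jar is unmoved. The second is held, with the last one in the tray at (327,162).

Emit:
{"op": "move_arm", "data": {"commands": [[[0.7, 1.3, 2.5], [0, 0, 7.5], 0.4], [[1.5, 2.7, 2.1], [0, 0, 7.5], 0.4], [[1.5, 2.7, 0], [0, 0, 7.5], 0.4], [[1.5, 2.7, 0], [0, 0, 7.5], 0.4], [[1.5, 2.7, 0], [0, 0, 7.5], 0.4], [[1.5, 2.7, 0], [0, 0, 7.5], 0.4], [[1.5, 2.7, 0], [0, 0, 7.5], 0.4], [[1.5, 2.7, 0], [0, 0, 7.5], 0.4], [[0.6, 1.1, 0], [0, 0, 0], 0.4], [[0, 0, 0], [0, 0, 0], 0.4]]}}

```text
t: 9.6
eef_pos: [627.2, -145.7, 150.2]
tcp_rot: [-3.141, 0.0, 0.981]
ft_force: [-0.3, -0.5, -1.4]
opening: 0.559
grip_force: 29.2
```

Emit:
{"op": "move_arm", "data": {"commands": [[[0, -0.1, -2.5], [0, 0, 0], 0.4], [[0, 0, -2.5], [0, 0, 0], 0.4], [[0, 0, -2.5], [0, 0, 0], 0.4], [[0, 0, -2.5], [0, 0, 0], 0.4], [[0, 0, -1.4], [0, 0, 0], 0.4], [[0, 0, 0], [0, 0, 0], 0.4], [[0, 0, 0], [0, 0, 0], 0.6], [[0, 0, 0], [0, 0, 0], 0.68], [[0, 0, 0], [0, 0, 0], 0.7], [[0, 0, 0], [0, 0, 0], 0.7]]}}

```text
t: 10.6
eef_pos: [627.4, -148.1, 37.5]
tcp_rot: [3.14, -0.0, 0.982]
ft_force: [-0.8, 0.7, 0.7]
opening: 0.699
grip_force: 0.0
```

Emit:
{"op": "move_arm", "data": {"commands": [[[0, 0, 2.5], [0, 0, 0], 0.7], [[0, 0, 3], [0, 0, 0], 0.7], [[0, 0, 3], [0, 0, 0], 0.7], [[0, 0, 3], [0, 0, 0], 0.7], [[-0.3, -3, 0], [0, 0, -7.5], 0.85], [[-0.6, -3, 0], [0, 0, -7.5], 0.85], [[-0.6, -3, 0], [0, 0, -7.5], 0.85], [[-0.6, -3, 0], [0, 0, -7.5], 0.85], [[-0.6, -3, 0], [0, 0, -7.5], 0.85], [[-0.6, -3, 0], [0, 0, -7.5], 0.85]]}}

```text
t: 11.6
eef_pos: [593.7, -329.1, 152.2]
tcp_rot: [3.141, -0.0, 0.191]
ft_force: [1.0, 0.6, 0.3]
opening: 0.852
grip_force: 0.0
```

Emit:
{"op": "move_arm", "data": {"commands": [[[-0.6, -2, 0], [0, 0, -7.5], 0.85], [[-0.5, -1.8, 0], [0, 0, -7.5], 0.85], [[0, 0, 0], [0, 0, 0], 0.85], [[0, 0, 0], [0, 0, 0], 0.85]]}}

```text
t: 12.0
eef_pos: [583.0, -365.8, 151.8]
tcp_rot: [-3.142, -0.0, -0.063]
ft_force: [1.0, -0.1, 0.3]
opening: 0.848
grip_force: 0.0
```

```bash
python3 - <<'E'
from h import *
b=read_camera("side")
h=cv2.cvtColor(b,cv2.COLOR_BGR2HSV);H,S,V=[h[...,i].astype(int) for i in range(3)]
for a,c,m in blobs((H>4)&(H<18)&(S>120)&(V>60),60): print(a,c.round(1))
print(proj("side",[582,-364.6,31]),proj("side",[569,-177,31]),proj("side",[627,-147,31]), changed("side","pics/side0.png",(300,365,205,230))[0])
E
```

```text
888 [564.5 164.8]
1249 [392.6 194. ]
2256 [293.1 395.5]
[370.54250826 182.73201902] [345.84800045 209.31340822] [321.40581169 209.23889035] 0.284
```

Emit:
{"op": "move_arm", "data": {"commands": [[[0, 0, -3], [0, 0, 0], 0.85], [[0, 0, -3], [0, 0, 0], 0.85], [[0, 0, -3], [0, 0, 0], 0.85], [[0, 0, -2.5], [0, 0, 0], 0.85], [[0, 0, -2], [0, 0, 0], 0.85], [[0, 0, 0], [0, 0, 0], 0.4], [[0, 0, 0], [0, 0, 0], 0.4], [[0, 0, 0], [0, 0, 0], 0.4], [[0, 0, 0], [0, 0, 0], 0.4], [[0, 0, 0], [0, 0, 0], 0.4]]}}

```text
t: 13.1
eef_pos: [583.6, -366.4, 18.0]
tcp_rot: [3.14, -0.002, -0.065]
ft_force: [-0.1, 0.8, 5.1]
opening: 0.547
grip_force: 29.8
```

Emit:
{"op": "move_arm", "data": {"commands": [[[0, 0, 0], [0, 0, 0], 0.4], [[0, 0, 1], [0, 0, 0], 0.4], [[0, 0, 3], [0, 0, 0], 0.4], [[0, 0, 3], [0, 0, 0], 0.4], [[0, 0, 3], [0, 0, 0], 0.4], [[0, 0, 3.5], [0, 0, 0], 0.4], [[0, 0, 0], [0, 0, 0], 0.4]]}}

```text
t: 13.8
eef_pos: [584.5, -367.1, 157.3]
tcp_rot: [3.137, -0.006, -0.065]
ft_force: [0.4, -0.7, -0.2]
opening: 0.549
grip_force: 29.1
```

```bash
python3 - <<'E'
from h import *
t=read_camera("top");b=read_camera("side")
a=np.hstack([cv2.resize(t[170:320,360:510],(400,400),interpolation=cv2.INTER_CUBIC),cv2.resize(b[100:250,280:430],(400,400),interpolation=cv2.INTER_CUBIC)])
cv2.imwrite("pics/s4.png",a)
E
```

```text
(no output)
```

View pics/s4.png

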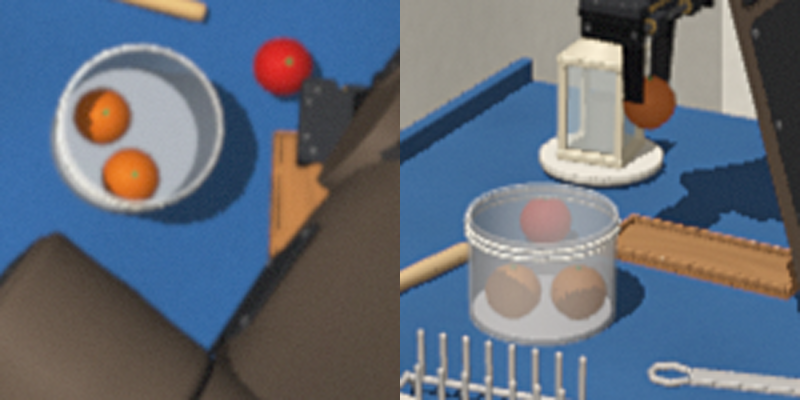

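Two mandarins are in the jar at (103,116) and (131,175), and the third is held. There is free room on the right side of the jar.

Emit:
{"op": "move_arm", "data": {"commands": [[[0.5, 2, 0], [0, 0, -7.5], 0.4], [[0.5, 2, 0], [0, 0, -7.5], 0.4], [[0.5, 2, 0], [0, 0, -7.5], 0.4], [[0.5, 2, 0], [0, 0, -7.5], 0.4], [[0.5, 2, 0], [0, 0, -7.5], 0.4], [[0.5, 2, 0], [0, 0, -7.5], 0.4], [[0.5, 2, 0], [0, 0, -7.5], 0.4], [[0.5, 1.8, 0], [0, 0, -7.5], 0.4], [[0, 0, 0], [0, 0, 0], 0.4], [[0, 0, 0], [0, 0, 0], 0.4]]}}

```text
t: 14.9
eef_pos: [622.6, -207.9, 150.6]
tcp_rot: [3.14, 0.001, -1.109]
ft_force: [0.5, -0.8, -1.8]
opening: 0.55
grip_force: 29.1
```

Emit:
{"op": "move_arm", "data": {"commands": [[[0, -0.1, -2.5], [0, 0, 0], 0.4], [[0, 0, -2.5], [0, 0, 0], 0.4], [[0, 0, -2.5], [0, 0, 0], 0.4], [[0, 0, -2.5], [0, 0, 0], 0.4], [[0, 0, -1.4], [0, 0, 0], 0.4], [[0, 0, 0], [0, 0, 0], 0.4], [[0, 0, 0], [0, 0, 0], 0.6], [[0, 0, 0], [0, 0, 0], 0.68], [[0, 0, 0], [0, 0, 0], 0.7], [[0, 0, 0], [0, 0, 0], 0.7]]}}

```text
t: 15.9
eef_pos: [623.4, -209.1, 38.6]
tcp_rot: [-3.141, -0.001, -1.112]
ft_force: [-0.4, -0.3, -0.3]
opening: 0.698
grip_force: 0.0
```

Emit:
{"op": "move_arm", "data": {"commands": [[[0, 0, 2.5], [0, 0, 0], 0.7], [[0, 0, 3], [0, 0, 0], 0.7], [[0, 0, 3.5], [0, 0, 0], 0.7], [[0, 0, 4], [0, 0, 0], 0.6], [[-0.8, 3.6, 2], [0, 0, 7.4], 0.5], [[-0.8, 3.6, 2], [0, 0, 7.4], 0.36], [[-0.8, 3.6, 2], [0, 0, 7.4], 0.36], [[-0.8, 3.6, 2], [0, 0, 7.4], 0.36], [[-0.8, 3.6, 0], [0, 0, 7.4], 0.36], [[-0.8, 3.6, 0], [0, 0, 7.4], 0.36]]}}

```text
t: 16.9
eef_pos: [574.7, 8.4, 248.9]
tcp_rot: [-3.141, -0.002, -0.332]
ft_force: [0.2, -0.2, 0.7]
opening: 0.359
grip_force: 0.0
```

Emit:
{"op": "move_arm", "data": {"commands": [[[-0.8, 3.6, 0], [0, 0, 7.4], 0.36], [[-0.8, 3.6, 0], [0, 0, 7.4], 0.36], [[-0.8, 3.6, 0], [0, 0, 7.4], 0.36], [[-0.8, 3.6, 0], [0, 0, 7.4], 0.36], [[0, 1.5, 0], [4.9, 0.9, 0], 0.36], [[0, 1.5, 0], [4.9, 0.9, 0], 0.36], [[0, 0, 0], [4.9, 0.9, 0], 0.36], [[0, 0, 0], [4.9, 0.9, 0], 0.36], [[0, 0, 0], [0, 0, 0], 0.36]]}}

```text
t: 17.8
eef_pos: [543.2, 179.8, 247.5]
tcp_rot: [-2.792, 0.001, 0.177]
ft_force: [-0.5, 0.6, 0.9]
opening: 0.361
grip_force: 0.0
```

```bash
python3 - <<'E'
from h import *
from scipy.spatial.transform import Rotation as Ro
t=read_camera("top");b=read_camera("side");s=state()
print(Ro.from_euler('xyz',s['tcp_rot']).as_matrix().round(3).tolist(),s['joints'])
a=np.hstack([cv2.resize(t[160:310,150:450],(800,400),interpolation=cv2.INTER_CUBIC)])
b=cv2.resize(b[130:280,200:500],(800,400),interpolation=cv2.INTER_CUBIC)
cv2.imwrite("pics/s5.png",cv2.resize(np.vstack([a,b]),(600,600)))
E
```

```text
[[0.984, 0.167, -0.061], [0.177, -0.926, 0.333], [-0.001, -0.339, -0.941]] [0.03019623 0.3720696  1.65550983 0.36874059 1.19234055 1.27171944]
```

View pics/s5.png

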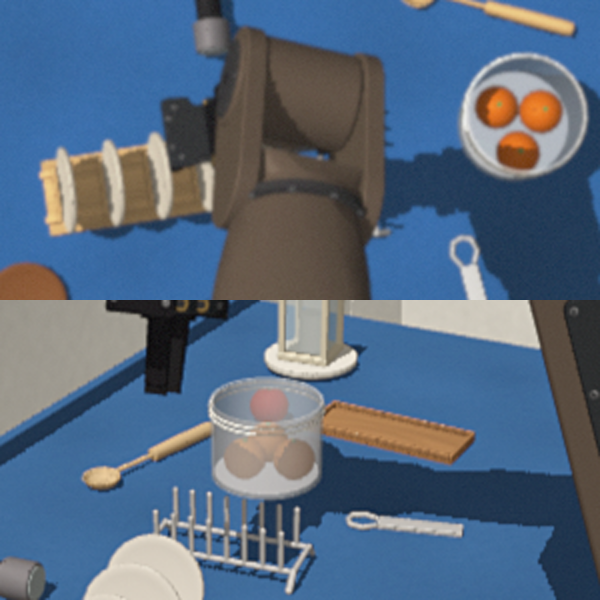

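All three mandarins lie in the jar ((497,107), (540,111), (517,152) in the crop) and the jar stands upright. The tool is tilted above the first saucer, so I go down along the disc plane.

Emit:
{"op": "move_arm", "data": {"commands": [[[0.1, -2.4, 0], [0, 0, 0], 0.36], [[0, 0, 0], [0, 0, 0], 0.36], [[-0.2, 1.2, -3.3], [0, 0, 0], 0.36], [[-0.2, 1.2, -3.3], [0, 0, 0], 0.36], [[-0.2, 1.2, -3.3], [0, 0, 0], 0.36], [[-0.2, 1.2, -3.3], [0, 0, 0], 0.36], [[-0.1, 0.6, -1.6], [0, 0, 0], 0.36], [[-0.1, 0.6, -1.6], [0, 0, 0], 0.36], [[0, 0, 0], [0, 0, 0], 0.36], [[0, 0, 0], [0, 0, 0], 0.36]]}}

```text
t: 18.9
eef_pos: [534.1, 217.6, 84.2]
tcp_rot: [-2.794, 0.001, 0.18]
ft_force: [0.9, 0.3, 0.8]
opening: 0.355
grip_force: 0.0
```

Emit:
{"op": "move_arm", "data": {"commands": [[[0, 0, 0], [0, 0, 0], 0.2], [[0, 0, 0], [0, 0, 0], 0.1], [[0, 0, 0], [0, 0, 0], 0], [[0, 0, 0], [0, 0, 0], 0], [[0, 0, 0], [0, 0, 0], 0], [[0, 0, 0], [0, 0, 0], 0]]}}

```text
t: 19.5
eef_pos: [534.2, 216.8, 83.8]
tcp_rot: [-2.794, 0.001, 0.179]
ft_force: [0.9, -0.5, 1.3]
opening: 0.102
grip_force: 29.9
```

Emit:
{"op": "move_arm", "data": {"commands": [[[0.1, -0.6, 1.6], [0, 0, 0], 0], [[0.2, -1.2, 3.3], [0, 0, 0], 0], [[0.2, -1.2, 3.3], [0, 0, 0], 0], [[0.2, -1.2, 3.3], [0, 0, 0], 0], [[0.2, -1.2, 3.3], [0, 0, 0], 0], [[0.1, -0.6, 1.7], [0, 0, 0], 0], [[0.8, -0.8, 0], [-4.9, -0.9, 0], 0], [[0.8, -0.8, 0], [-4.9, -0.9, 0], 0], [[0.8, -0.8, 0], [-4.9, -0.9, 0], 0], [[0.8, -0.8, 0], [-4.9, -0.9, 0], 0]]}}

```text
t: 20.5
eef_pos: [576.2, 124.6, 248.8]
tcp_rot: [3.138, -0.0, 0.179]
ft_force: [-0.1, 0.0, -1.2]
opening: 0.107
grip_force: 29.9
```

Emit:
{"op": "move_arm", "data": {"commands": [[[0.3, -0.6, 0], [0, 0, 8], 0], [[0.3, -0.6, 0], [0, 0, 8], 0], [[0.3, -0.6, 0], [0, 0, 8], 0], [[0.3, -0.6, 0], [0, 0, 8], 0], [[0.3, -0.6, 0], [0, 0, 8], 0], [[0.3, -0.6, 0], [0, 0, 8], 0], [[0.3, -0.6, 0], [0, 0, 8], 0], [[0.3, -0.6, 0], [0, 0, 8], 0], [[0.3, -0.6, 0], [0, 0, 8], 0], [[0.3, -0.6, 0], [0, 0, 8], 0]]}}

```text
t: 21.5
eef_pos: [605.8, 64.8, 248.3]
tcp_rot: [-3.141, -0.0, 1.581]
ft_force: [0.1, -0.4, -1.6]
opening: 0.103
grip_force: 29.9
```

Emit:
{"op": "move_arm", "data": {"commands": [[[0, 0, 0], [0, 0, 8], 0], [[0, 0, 0], [0, 0, 0], 0], [[0, 0, 0], [0, 0, 0], 0]]}}

```text
t: 21.8
eef_pos: [605.8, 65.1, 248.4]
tcp_rot: [-3.141, -0.0, 1.711]
ft_force: [0.1, 0.3, -1.9]
opening: 0.104
grip_force: 29.9
```

Emit:
{"op": "move_arm", "data": {"commands": [[[0.4, -0.9, -2], [0, 0, 0.9], 0], [[0, 0, -3], [0, 0, 0], 0], [[0, 0, -2.5], [0, 0, 0], 0], [[0, 0, -1], [0, 0, 0], 0], [[0, 0, 0], [0, 0, 0], 0], [[0, 0, 0], [0, 0, 0], 0]]}}

```text
t: 22.4
eef_pos: [610.5, 56.1, 164.7]
tcp_rot: [3.14, 0.0, 1.73]
ft_force: [0.7, 0.0, -1.6]
opening: 0.105
grip_force: 29.9
```

```bash
python3 - <<'E'
from h import *
from scipy.spatial.transform import Rotation as Ro
b=read_camera("side");s=state();print(s['eef_pos'])
R=Ro.from_euler('xyz',s['tcp_rot']).as_matrix();p=np.array(s['eef_pos']);C=p+16*R[:,2];n=R[:,1];print(R.round(3).tolist())
u0,v0,k=250,140,5
g=cv2.resize(b[v0:v0+120,u0:u0+120],None,fx=k,fy=k,interpolation=cv2.INTER_CUBIC)
q=lambda P:tuple(int(x) for x in np.round((proj("side",P)-[u0,v0]+.5)*k))
for sg in(-5,5):
    for t in np.linspace(0,2*np.pi,60): cv2.circle(g,q(C+sg*n+55*(np.cos(t)*R[:,0]+np.sin(t)*R[:,2])),1,(0,255,0) if sg>0 else (255,0,255),-1)
th=np.radians(8.9);ex=np.array([np.cos(th),np.sin(th),0]);ey=np.array([-np.sin(th),np.cos(th),0]);c0=np.array([544.7,46.1,0])
for x in np.arange(-77,78,22):
    for y in(-30,30):
        for z in(23,71): cv2.circle(g,q(c0+x*ex+y*ey+[0,0,z]),2,(0,0,255),-1)
cv2.imwrite("pics/s6.png",g)
E
```

```text
[610.66547547  56.09619596 164.99047946]
[[-0.158, 0.987, 0.002], [0.987, 0.158, 0.0], [-0.0, 0.002, -1.0]]
```

View pics/s6.png

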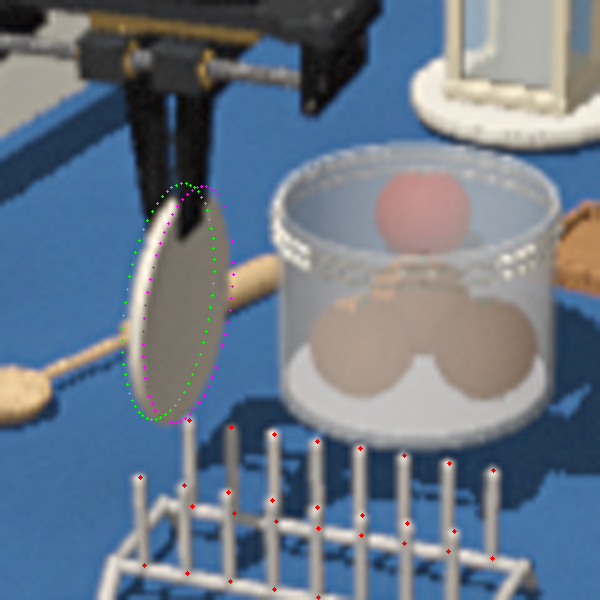

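The overlay shows the rack tines matching the predictions exactly. The held disc agrees within about 1 mm and stands over the end gap (x=66), so I insert it.

Emit:
{"op": "move_arm", "data": {"commands": [[[0, 0, -2], [0, 0, 0], 0], [[0, 0, -2], [0, 0, 0], 0], [[0, 0, -1.5], [0, 0, 0], 0], [[0, 0, -1], [0, 0, 0], 0], [[0, 0, -0.6], [0, 0, 0], 0], [[0, 0, -0.4], [0, 0, 0], 0], [[0, 0, 0], [0, 0, 0], 0], [[0, 0, 0], [0, 0, 0], 0]]}}

```text
t: 23.25
eef_pos: [610.3, 56.0, 89.2]
tcp_rot: [3.141, 0.0, 1.731]
ft_force: [-0.9, -0.5, -0.7]
opening: 0.103
grip_force: 29.9
```

Emit:
{"op": "move_arm", "data": {"commands": [[[0, 0, -0.2], [0, 0, 0], 0], [[0, 0, -0.1], [0, 0, 0], 0], [[0, 0, 0], [0, 0, 0], 0]]}}

```text
t: 23.55
eef_pos: [611.1, 55.9, 87.5]
tcp_rot: [3.138, 0.001, 1.731]
ft_force: [-0.8, -0.5, 11.5]
opening: 0.103
grip_force: 30.0
```

Emit:
{"op": "move_arm", "data": {"commands": [[[0, 0, 0], [0, 0, 0], 0.2], [[0, 0, 0], [0, 0, 0], 0.3], [[0, 0, 0], [0, 0, 0], 0.3], [[0, 0, 2], [0, 0, 0], 0.3], [[0, 0, 3], [0, 0, 0], 0.3], [[0, 0, 4], [0, 0, 0], 0.36], [[0, 0, 4], [0, 0, 0], 0.36], [[0, 0, 3], [0, 0, 0], 0.36], [[0, 0, 0], [0, 0, 0], 0.36]]}}

```text
t: 24.45
eef_pos: [611.4, 56.0, 249.9]
tcp_rot: [3.135, 0.001, 1.731]
ft_force: [-0.6, -0.0, -0.6]
opening: 0.357
grip_force: 0.0
```

Emit:
{"op": "move_arm", "data": {"commands": [[[-0.7, 1.5, 0], [0, 0, -8], 0.36], [[-0.7, 1.5, 0], [0, 0, -8], 0.36], [[-0.7, 1.5, 0], [0, 0, -8], 0.36], [[-0.7, 1.5, 0], [0, 0, -8], 0.36], [[-0.7, 1.5, 0], [0, 0, -8], 0.36], [[-0.7, 1.5, 0], [0, 0, -8], 0.36], [[-0.7, 1.5, 0], [0, 0, -8], 0.36], [[-0.7, 1.5, 0], [0, 0, -8], 0.36], [[-0.7, 1.5, 0], [0, 0, -8], 0.36], [[-0.7, 1.5, 0], [0, 0, -8], 0.36]]}}

```text
t: 25.45
eef_pos: [539.4, 206.5, 244.6]
tcp_rot: [3.142, 0.001, 0.329]
ft_force: [0.4, 0.1, -0.8]
opening: 0.358
grip_force: 0.0
```

Emit:
{"op": "move_arm", "data": {"commands": [[[-0.5, 1, 0], [0, 0, -8], 0.36], [[0, 0, 0], [0, 0, -0.9], 0.36], [[0, 0, 0], [4.9, 0.9, 0], 0.36], [[0, 0, 0], [4.9, 0.9, 0], 0.36], [[0, 0, 0], [4.9, 0.9, 0], 0.36], [[0, 0, 0], [4.9, 0.9, 0], 0.36], [[0, 0, 0], [0, 0, 0], 0.36], [[0, 0, 0], [0, 0, 0], 0.36]]}}

```text
t: 26.25
eef_pos: [535.3, 215.1, 245.1]
tcp_rot: [-2.796, 0.001, 0.18]
ft_force: [0.3, 0.2, -0.5]
opening: 0.362
grip_force: 0.0
```

```bash
python3 - <<'E'
from h import *
b=read_camera("side");s=state();print(s['eef_pos'],s['joints'].round(2) if hasattr(s['joints'],'round') else s['joints'])
cv2.imwrite("pics/s7.png",cv2.resize(b[150:370,190:430],(654,600),interpolation=cv2.INTER_CUBIC))
E
```

```text
[535.14924937 215.6368822  245.38556837] [0.09 0.37 1.66 0.38 1.17 1.32]
```

View pics/s7.png

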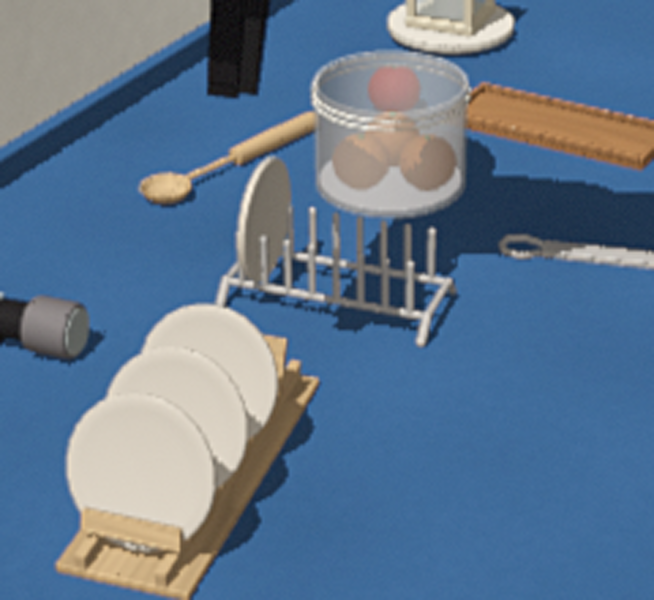

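The first saucer stands in the end gap at (265,220) in the crop. Now the second.

Emit:
{"op": "move_arm", "data": {"commands": [[[-0.2, 1.2, -3.3], [0, 0, 0], 0.36], [[-0.2, 1.2, -3.3], [0, 0, 0], 0.36], [[-0.2, 1.2, -3.3], [0, 0, 0], 0.36], [[-0.2, 1.2, -3.3], [0, 0, 0], 0.36], [[-0.1, 0.6, -1.5], [0, 0, 0], 0.36], [[-0.1, 0.6, -1.5], [0, 0, 0], 0.36], [[0, 0, 0], [0, 0, 0], 0.36], [[0, 0, 0], [0, 0, 0], 0.2], [[0, 0, 0], [0, 0, 0], 0.1], [[0, 0, 0], [0, 0, 0], 0]]}}

```text
t: 27.3
eef_pos: [525.5, 275.9, 84.6]
tcp_rot: [-2.794, -0.001, 0.179]
ft_force: [0.5, -0.8, 0.6]
opening: 0.162
grip_force: 0.1
```

Emit:
{"op": "move_arm", "data": {"commands": [[[0, 0, 0], [0, 0, 0], 0], [[0, 0, 0], [0, 0, 0], 0], [[0, 0, 0], [0, 0, 0], 0]]}}

```text
t: 27.6
eef_pos: [525.3, 275.9, 84.0]
tcp_rot: [-2.794, 0.0, 0.179]
ft_force: [1.5, -1.2, 1.6]
opening: 0.103
grip_force: 30.0
```

Emit:
{"op": "move_arm", "data": {"commands": [[[0.1, -0.6, 1.6], [0, 0, 0], 0], [[0.2, -1.2, 3.3], [0, 0, 0], 0], [[0.2, -1.2, 3.3], [0, 0, 0], 0], [[0.2, -1.2, 3.3], [0, 0, 0], 0], [[0.2, -1.2, 3.3], [0, 0, 0], 0], [[0.1, -0.6, 1.7], [0, 0, 0], 0], [[0.2, -1.1, 0], [-4.9, -0.9, 0], 0], [[0.2, -1.1, 0], [-4.9, -0.9, 0], 0], [[0.2, -1.1, 0], [-4.9, -0.9, 0], 0], [[0.2, -1.1, 0], [-4.9, -0.9, 0], 0]]}}

```text
t: 28.6
eef_pos: [543.0, 171.4, 248.9]
tcp_rot: [3.138, -0.0, 0.179]
ft_force: [-0.2, 0.3, -1.2]
opening: 0.104
grip_force: 30.0
```

Emit:
{"op": "move_arm", "data": {"commands": [[[0.2, -1.1, 0], [0, 0, 8], 0], [[0.2, -1.1, 0], [0, 0, 8], 0], [[0.2, -1.1, 0], [0, 0, 8], 0], [[0.2, -1.1, 0], [0, 0, 8], 0], [[0.2, -1.1, 0], [0, 0, 8], 0], [[0.2, -1.1, 0], [0, 0, 8], 0], [[0.2, -1.1, 0], [0, 0, 8], 0], [[0.2, -1.1, 0], [0, 0, 8], 0], [[0.2, -1.1, 0], [0, 0, 8], 0], [[0.2, -1.1, 0], [0, 0, 8], 0]]}}

```text
t: 29.6
eef_pos: [562.8, 61.5, 248.4]
tcp_rot: [-3.141, -0.0, 1.581]
ft_force: [-0.3, -0.2, -1.2]
opening: 0.104
grip_force: 30.0
```

Emit:
{"op": "move_arm", "data": {"commands": [[[0.2, -1.1, 0], [0, 0, 8], 0], [[0, 0, 0], [0, 0, 0.8], 0], [[0, 0, 0], [0, 0, 0], 0], [[0, 0, 0], [0, 0, 0], 0]]}}

```text
t: 30.0
eef_pos: [564.8, 51.4, 248.6]
tcp_rot: [-3.141, -0.0, 1.726]
ft_force: [0.4, 0.9, -2.2]
opening: 0.104
grip_force: 30.0
```

Emit:
{"op": "move_arm", "data": {"commands": [[[0.2, -0.2, -2], [0, 0, 0], 0], [[0, 0, -3], [0, 0, 0], 0], [[0, 0, -2.5], [0, 0, 0], 0], [[0, 0, -1], [0, 0, 0], 0], [[0, 0, 0], [0, 0, 0], 0], [[0, 0, -2], [0, 0, 0], 0], [[0, 0, -1], [0, 0, 0], 0], [[0, 0, 0], [0, 0, 0], 0]]}}

```text
t: 30.8
eef_pos: [566.8, 49.1, 133.4]
tcp_rot: [-3.141, -0.0, 1.729]
ft_force: [0.2, 0.4, -1.2]
opening: 0.106
grip_force: 30.0
```

Emit:
{"op": "move_arm", "data": {"commands": [[[0, 0, -1.5], [0, 0, 0], 0], [[0, 0, -1.5], [0, 0, 0], 0], [[0, 0, -0.8], [0, 0, 0], 0], [[0, 0, -0.5], [0, 0, 0], 0], [[0, 0, -0.3], [0, 0, 0], 0], [[0, 0, 0], [0, 0, 0], 0], [[0, 0, 0], [0, 0, 0], 0]]}}

```text
t: 31.5
eef_pos: [567.9, 49.2, 89.1]
tcp_rot: [3.139, 0.0, 1.729]
ft_force: [-0.6, 1.0, 4.6]
opening: 0.1
grip_force: 30.0
```

Emit:
{"op": "move_arm", "data": {"commands": [[[0, 0, -0.1], [0, 0, 0], 0], [[0, 0, 0], [0, 0, 0], 0], [[0, 0, 0], [0, 0, 0], 0]]}}

```text
t: 31.8
eef_pos: [568.1, 49.3, 88.9]
tcp_rot: [3.138, 0.0, 1.729]
ft_force: [-1.7, 2.9, 12.5]
opening: 0.105
grip_force: 30.0
```

Emit:
{"op": "move_arm", "data": {"commands": [[[0, 0, 0], [0, 0, 0], 0.2], [[0, 0, 0], [0, 0, 0], 0.3], [[0, 0, 0], [0, 0, 0], 0.3], [[0, 0, 2], [0, 0, 0], 0.3], [[0, 0, 3], [0, 0, 0], 0.3], [[0, 0, 4], [0, 0, 0], 0.36], [[0, 0, 4], [0, 0, 0], 0.36], [[0, 0, 3], [0, 0, 0], 0.36], [[0, 0, 0], [0, 0, 0], 0.36]]}}

```text
t: 32.7
eef_pos: [568.4, 48.9, 250.8]
tcp_rot: [3.135, 0.001, 1.729]
ft_force: [0.3, -0.3, -1.1]
opening: 0.362
grip_force: 0.0
```

Emit:
{"op": "move_arm", "data": {"commands": [[[-0.4, 2, 0], [0, 0, -8], 0.36], [[-0.4, 2, 0], [0, 0, -8], 0.36], [[-0.4, 2, 0], [0, 0, -8], 0.36], [[-0.4, 2, 0], [0, 0, -8], 0.36], [[-0.4, 2, 0], [0, 0, -8], 0.36], [[-0.4, 2, 0], [0, 0, -8], 0.36], [[-0.4, 2, 0], [0, 0, -8], 0.36], [[-0.4, 2, 0], [0, 0, -8], 0.36], [[-0.4, 2, 0], [0, 0, -8], 0.36], [[-0.4, 2, 0], [0, 0, -8], 0.36]]}}

```text
t: 33.7
eef_pos: [526.5, 249.7, 245.6]
tcp_rot: [3.141, 0.001, 0.327]
ft_force: [1.4, -0.6, 0.8]
opening: 0.359
grip_force: 0.0
```

Emit:
{"op": "move_arm", "data": {"commands": [[[-0.4, 2, 0], [0, 0, -8], 0.36], [[0, 0.6, 0], [0, 0, -0.8], 0.36], [[0, 0, 0], [4.9, 0.9, 0], 0.36], [[0, 0, 0], [4.9, 0.9, 0], 0.36], [[0, 0, 0], [4.9, 0.9, 0], 0.36], [[0, 0, 0], [4.9, 0.9, 0], 0.36], [[0, 0, 0], [0, 0, 0], 0.36], [[0, 0, 0], [0, 0, 0], 0.36]]}}

```text
t: 34.5
eef_pos: [523.3, 274.0, 246.2]
tcp_rot: [-2.796, 0.001, 0.18]
ft_force: [-0.5, -0.2, -0.3]
opening: 0.361
grip_force: 0.0
```

```bash
python3 - <<'E'
from h import *
b=read_camera("side");print(state()['eef_pos'])
cv2.imwrite("pics/s8.png",cv2.resize(b[150:370,190:430],(654,600),interpolation=cv2.INTER_CUBIC))
E
```

```text
[523.18125376 274.65308131 246.4519281 ]
```

View pics/s8.png

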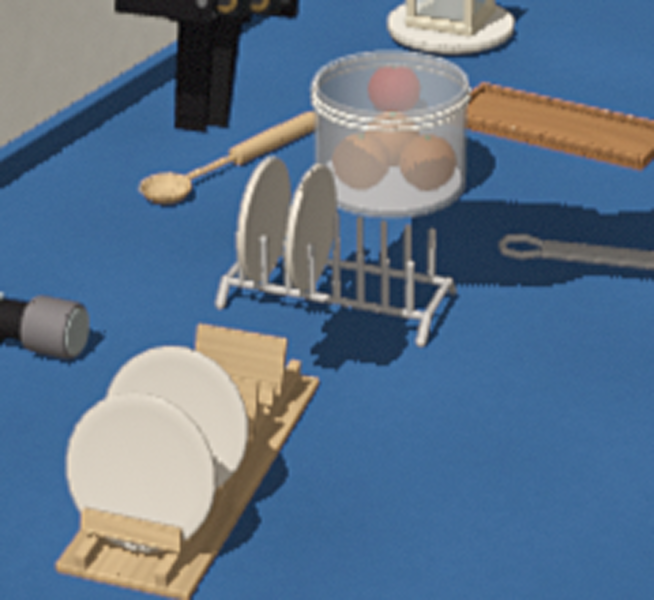

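Both saucers are seated ((265,222) and (312,230) in the crop). Now the third.

Emit:
{"op": "move_arm", "data": {"commands": [[[-0.2, 1.2, -3.3], [0, 0, 0], 0.36], [[-0.2, 1.2, -3.3], [0, 0, 0], 0.36], [[-0.2, 1.2, -3.3], [0, 0, 0], 0.36], [[-0.2, 1.2, -3.3], [0, 0, 0], 0.36], [[-0.1, 0.6, -1.6], [0, 0, 0], 0.36], [[-0.1, 0.6, -1.6], [0, 0, 0], 0.36], [[0, 0, 0], [0, 0, 0], 0.36], [[0, 0, 0], [0, 0, 0], 0.2], [[0, 0, 0], [0, 0, 0], 0.1], [[0, 0, 0], [0, 0, 0], 0]]}}

```text
t: 35.55
eef_pos: [513.5, 334.9, 83.6]
tcp_rot: [-2.794, -0.001, 0.179]
ft_force: [-0.1, -0.8, -0.2]
opening: 0.162
grip_force: 0.1
```

Emit:
{"op": "move_arm", "data": {"commands": [[[0, 0, 0], [0, 0, 0], 0], [[0, 0, 0], [0, 0, 0], 0], [[0, 0, 0], [0, 0, 0], 0]]}}

```text
t: 35.85
eef_pos: [513.3, 334.9, 83.0]
tcp_rot: [-2.794, 0.0, 0.179]
ft_force: [1.0, -0.1, 1.8]
opening: 0.102
grip_force: 30.0
```

Emit:
{"op": "move_arm", "data": {"commands": [[[0.1, -0.6, 1.6], [0, 0, 0], 0], [[0.2, -1.2, 3.3], [0, 0, 0], 0], [[0.2, -1.2, 3.3], [0, 0, 0], 0], [[0.2, -1.2, 3.3], [0, 0, 0], 0], [[0.2, -1.2, 3.3], [0, 0, 0], 0], [[0.1, -0.6, 1.7], [0, 0, 0], 0], [[0, -1.5, 0], [-4.9, -0.9, 0], 0], [[0, -1.5, 0], [-4.9, -0.9, 0], 0], [[0, -1.5, 0], [-4.9, -0.9, 0], 0], [[0, -1.5, 0], [-4.9, -0.9, 0], 0]]}}

```text
t: 36.85
eef_pos: [523.0, 214.2, 247.9]
tcp_rot: [3.138, -0.0, 0.179]
ft_force: [-0.2, -0.2, -2.1]
opening: 0.101
grip_force: 30.0
```

Emit:
{"op": "move_arm", "data": {"commands": [[[0, -1.5, 0], [0, 0, 8], 0], [[0, -1.5, 0], [0, 0, 8], 0], [[0, -1.5, 0], [0, 0, 8], 0], [[0, -1.5, 0], [0, 0, 8], 0], [[0, -1.5, 0], [0, 0, 8], 0], [[0, -1.5, 0], [0, 0, 8], 0], [[0, -1.5, 0], [0, 0, 8], 0], [[0, -1.5, 0], [0, 0, 8], 0], [[0, -1.5, 0], [0, 0, 8], 0], [[0, -1.5, 0], [0, 0, 8], 0]]}}

```text
t: 37.85
eef_pos: [522.8, 64.3, 247.5]
tcp_rot: [-3.141, 0.0, 1.581]
ft_force: [0.0, -0.2, -1.0]
opening: 0.104
grip_force: 30.0
```

Emit:
{"op": "move_arm", "data": {"commands": [[[0, -1.5, 0], [0, 0, 8], 0], [[0, -0.5, 0], [0, 0, 0.8], 0], [[0, 0, 0], [0, 0, 0], 0], [[0, 0, 0], [0, 0, 0], 0]]}}

```text
t: 38.25
eef_pos: [522.9, 45.4, 247.6]
tcp_rot: [-3.142, -0.0, 1.726]
ft_force: [0.5, -0.5, -1.9]
opening: 0.101
grip_force: 30.0
```

Target (523.0, 42.7).

Emit:
{"op": "move_arm", "data": {"commands": [[[0, -0.3, -2], [0, 0, 0], 0], [[0, 0, -3], [0, 0, 0], 0], [[0, 0, -2.5], [0, 0, 0], 0], [[0, 0, -1], [0, 0, 0], 0], [[0, 0, 0], [0, 0, 0], 0], [[0, 0, -2], [0, 0, 0], 0], [[0, 0, -1], [0, 0, 0], 0], [[0, 0, 0], [0, 0, 0], 0]]}}

```text
t: 39.05
eef_pos: [522.8, 42.1, 132.4]
tcp_rot: [-3.141, -0.0, 1.729]
ft_force: [0.1, -0.6, -1.5]
opening: 0.103
grip_force: 30.0
```

Emit:
{"op": "move_arm", "data": {"commands": [[[0, 0, -1.5], [0, 0, 0], 0], [[0, 0, -1.5], [0, 0, 0], 0], [[0, 0, -0.7], [0, 0, 0], 0], [[0, 0, -0.4], [0, 0, 0], 0], [[0, 0, -0.3], [0, 0, 0], 0], [[0, 0, 0], [0, 0, 0], 0], [[0, 0, 0], [0, 0, 0], 0]]}}

```text
t: 39.75
eef_pos: [523.2, 42.0, 89.1]
tcp_rot: [3.141, 0.0, 1.729]
ft_force: [-1.3, 0.4, -1.0]
opening: 0.104
grip_force: 30.0
```

Emit:
{"op": "move_arm", "data": {"commands": [[[0, 0, -0.2], [0, 0, 0], 0], [[0, 0, 0], [0, 0, 0], 0], [[0, 0, 0], [0, 0, 0], 0]]}}

```text
t: 40.05
eef_pos: [523.6, 42.1, 87.6]
tcp_rot: [3.14, 0.0, 1.729]
ft_force: [-0.6, 1.7, 7.3]
opening: 0.102
grip_force: 30.0
```

Emit:
{"op": "move_arm", "data": {"commands": [[[0, 0, 0], [0, 0, 0], 0.2], [[0, 0, 0], [0, 0, 0], 0.3], [[0, 0, 0], [0, 0, 0], 0.3], [[0, 0, 2], [0, 0, 0], 0.3], [[0, 0, 3], [0, 0, 0], 0.3], [[0, 0, 4], [0, 0, 0], 0.36], [[0, 0, 4], [0, 0, 0], 0.36], [[0, 0, 3.1], [0, 0, 0], 0.36], [[0, 0, 0], [0, 0, 0], 0.36]]}}

```text
t: 40.95
eef_pos: [524.4, 42.0, 251.5]
tcp_rot: [3.135, 0.001, 1.729]
ft_force: [0.4, 0.5, -0.6]
opening: 0.361
grip_force: 0.0
```

Emit:
{"op": "move_arm", "data": {"commands": [[[-0.1, 2.6, 0], [0, 0, -8], 0.36], [[-0.1, 2.6, 0], [0, 0, -8], 0.36], [[-0.1, 2.6, 0], [0, 0, -8], 0.36], [[-0.1, 2.6, 0], [0, 0, -8], 0.36], [[-0.1, 2.6, 0], [0, 0, -8], 0.36], [[-0.1, 2.6, 0], [0, 0, -8], 0.36], [[-0.1, 2.6, 0], [0, 0, -8], 0.36], [[-0.1, 2.6, 0], [0, 0, -8], 0.36], [[-0.1, 2.6, 0], [0, 0, -8], 0.36], [[-0.1, 2.6, 0], [0, 0, -8], 0.36]]}}

```text
t: 41.95
eef_pos: [512.6, 302.9, 246.5]
tcp_rot: [3.141, 0.001, 0.327]
ft_force: [-0.1, 0.7, 0.3]
opening: 0.36
grip_force: 0.0
```

Emit:
{"op": "move_arm", "data": {"commands": [[[-0.1, 2.6, 0], [0, 0, -8], 0.36], [[0, 0.6, 0], [0, 0, -0.8], 0.36], [[0, 0, 0], [4.9, 0.9, 0], 0.36], [[0, 0, 0], [4.9, 0.9, 0], 0.36], [[0, 0, 0], [4.9, 0.9, 0], 0.36], [[0, 0, 0], [4.9, 0.9, 0], 0.36], [[0, 0, 0], [0, 0, 0], 0.36], [[0, 0, 0], [0, 0, 0], 0.36]]}}

```text
t: 42.75
eef_pos: [512.2, 333.0, 247.2]
tcp_rot: [-2.796, 0.001, 0.179]
ft_force: [-0.0, 0.4, 0.3]
opening: 0.359
grip_force: 0.0
```

Emit:
{"op": "move_arm", "data": {"commands": [[[-0.2, 1.2, -3.3], [0, 0, 0], 0.36], [[-0.2, 1.2, -3.3], [0, 0, 0], 0.36], [[-0.2, 1.2, -3.3], [0, 0, 0], 0.36], [[-0.2, 1.2, -3.3], [0, 0, 0], 0.36], [[-0.1, 0.6, -1.6], [0, 0, 0], 0.36], [[-0.1, 0.6, -1.6], [0, 0, 0], 0.36], [[0, 0, 0], [0, 0, 0], 0.36], [[0, 0, 0], [0, 0, 0], 0.2], [[0, 0, 0], [0, 0, 0], 0.1], [[0, 0, 0], [0, 0, 0], 0]]}}

```text
t: 43.75
eef_pos: [502.4, 394.0, 84.7]
tcp_rot: [-2.794, -0.001, 0.179]
ft_force: [0.3, -0.8, -0.1]
opening: 0.164
grip_force: 0.1
```

Emit:
{"op": "move_arm", "data": {"commands": [[[0, 0, 0], [0, 0, 0], 0], [[0, 0, 0], [0, 0, 0], 0], [[0, 0, 0], [0, 0, 0], 0]]}}

```text
t: 44.05
eef_pos: [502.3, 393.9, 84.0]
tcp_rot: [-2.794, 0.0, 0.179]
ft_force: [1.3, -0.1, 1.8]
opening: 0.102
grip_force: 29.9
```

Emit:
{"op": "move_arm", "data": {"commands": [[[0.1, -0.6, 1.6], [0, 0, 0], 0], [[0.2, -1.2, 3.3], [0, 0, 0], 0], [[0.2, -1.2, 3.3], [0, 0, 0], 0], [[0.2, -1.2, 3.3], [0, 0, 0], 0], [[0.2, -1.2, 3.3], [0, 0, 0], 0], [[0.1, -0.6, 1.7], [0, 0, 0], 0], [[-0.2, -2, 0], [-4.9, -0.9, 0], 0], [[-0.2, -2, 0], [-4.9, -0.9, 0], 0], [[-0.2, -2, 0], [-4.9, -0.9, 0], 0], [[-0.2, -2, 0], [-4.9, -0.9, 0], 0]]}}

```text
t: 45.05
eef_pos: [503.9, 253.0, 248.9]
tcp_rot: [3.138, -0.0, 0.179]
ft_force: [1.0, -0.6, -1.7]
opening: 0.101
grip_force: 29.9
```

Emit:
{"op": "move_arm", "data": {"commands": [[[-0.2, -2, 0], [0, 0, 8], 0], [[-0.2, -2, 0], [0, 0, 8], 0], [[-0.2, -2, 0], [0, 0, 8], 0], [[-0.2, -2, 0], [0, 0, 8], 0], [[-0.2, -2, 0], [0, 0, 8], 0], [[-0.2, -2, 0], [0, 0, 8], 0], [[-0.2, -2, 0], [0, 0, 8], 0], [[-0.2, -2, 0], [0, 0, 8], 0], [[-0.2, -2, 0], [0, 0, 8], 0], [[-0.2, -2, 0], [0, 0, 8], 0]]}}

```text
t: 46.05
eef_pos: [483.6, 53.2, 248.6]
tcp_rot: [-3.141, -0.0, 1.581]
ft_force: [-0.0, 0.1, -0.4]
opening: 0.103
grip_force: 29.9
```

Emit:
{"op": "move_arm", "data": {"commands": [[[-0.2, -1.8, 0], [0, 0, 8], 0], [[0, 0, 0], [0, 0, 0.8], 0], [[0, 0, 0], [0, 0, 0], 0], [[0, 0, 0], [0, 0, 0], 0]]}}

```text
t: 46.45
eef_pos: [482.0, 36.6, 248.6]
tcp_rot: [3.142, -0.0, 1.726]
ft_force: [0.4, -0.2, -2.2]
opening: 0.101
grip_force: 29.9
```

Emit:
{"op": "move_arm", "data": {"commands": [[[-0.2, -0.1, -2], [0, 0, 0], 0], [[0, 0, -3], [0, 0, 0], 0], [[0, 0, -2.5], [0, 0, 0], 0], [[0, 0, -1], [0, 0, 0], 0], [[0, 0, 0], [0, 0, 0], 0], [[0, 0, -2], [0, 0, 0], 0], [[0, 0, -1], [0, 0, 0], 0], [[0, 0, 0], [0, 0, 0], 0]]}}

```text
t: 47.25
eef_pos: [479.9, 35.2, 133.4]
tcp_rot: [-3.141, -0.0, 1.729]
ft_force: [-0.1, -0.1, -0.6]
opening: 0.107
grip_force: 29.9
```

Emit:
{"op": "move_arm", "data": {"commands": [[[0, 0, -1.5], [0, 0, 0], 0], [[0, 0, -1.5], [0, 0, 0], 0], [[0, 0, -0.7], [0, 0, 0], 0], [[0, 0, -0.5], [0, 0, 0], 0], [[0, 0, -0.3], [0, 0, 0], 0], [[0, 0, 0], [0, 0, 0], 0], [[0, 0, 0], [0, 0, 0], 0]]}}

```text
t: 47.95
eef_pos: [480.3, 35.0, 89.1]
tcp_rot: [3.141, 0.0, 1.729]
ft_force: [0.4, -0.6, 0.3]
opening: 0.101
grip_force: 30.0
```

Emit:
{"op": "move_arm", "data": {"commands": [[[0, 0, -0.2], [0, 0, 0], 0], [[0, 0, 0], [0, 0, 0], 0], [[0, 0, 0], [0, 0, 0], 0]]}}

```text
t: 48.25
eef_pos: [481.2, 35.3, 88.4]
tcp_rot: [3.138, 0.0, 1.729]
ft_force: [-1.4, 4.2, 18.9]
opening: 0.105
grip_force: 30.0
```

Emit:
{"op": "move_arm", "data": {"commands": [[[0, 0, 0], [0, 0, 0], 0.2], [[0, 0, 0], [0, 0, 0], 0.3], [[0, 0, 0], [0, 0, 0], 0.3], [[0, 0, 2], [0, 0, 0], 0.3], [[0, 0, 3], [0, 0, 0], 0.3], [[0, 0, 4], [0, 0, 0], 0.36], [[0, 0, 4], [0, 0, 0], 0.36], [[0, 2, 3], [0, 0, 0], 0.36], [[0, 4, 0], [0, 0, 0], 0.36], [[0, 4, 0], [0, 0, 0], 0.36]]}}

```text
t: 49.25
eef_pos: [480.2, 135.8, 247.7]
tcp_rot: [3.14, 0.0, 1.727]
ft_force: [0.3, -0.3, -0.4]
opening: 0.361
grip_force: 0.0
```

Emit:
{"op": "move_arm", "data": {"commands": [[[0, 4, 0], [0, 0, 0], 0.36], [[0, 4, 0], [0, 0, 0], 0.36], [[0, 4, 0], [0, 0, 0], 0.36], [[0, 4, 0], [0, 0, 0], 0.36], [[0, 0, 0], [0, 0, 0], 0.36], [[0, 0, 0], [0, 0, 0], 0.36]]}}

```text
t: 49.85
eef_pos: [479.6, 295.3, 246.1]
tcp_rot: [-3.141, 0.001, 1.731]
ft_force: [-0.3, -0.7, 0.4]
opening: 0.362
grip_force: 0.0
```

```bash
python3 - <<'E'
from h import *
t=read_camera("top");b=read_camera("side")
a=cv2.resize(b[130:260,230:430],(600,390),interpolation=cv2.INTER_CUBIC);c=cv2.resize(t[170:290,280:480],(350,210),interpolation=cv2.INTER_CUBIC)
cv2.imwrite("pics/s9.png",np.vstack([a,np.hstack([c,np.zeros((210,250,3),np.uint8)])]))
E
```

```text
(no output)
```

View pics/s9.png

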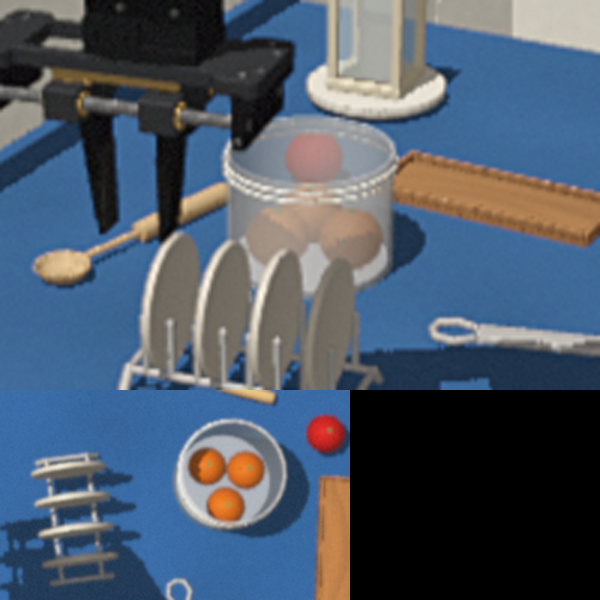

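The four saucers stand in every other gap ((172,300), (223,310), (277,320), (328,325) in the crop). The three mandarins are in the upright jar and the bystanders look untouched. Handing in.

```bash
python3 -c "
from cell import env
print(env.job_done())"
```

```text
the job is handed in; nothing more can be done
None
```

I handed the job in at about 50 s of robot time: all four saucers stand in alternate rack gaps, all three mandarins are in the upright jar, and the torch, spoon and bottle opener look undisturbed in the camera views; the hand-in returned no verdict.

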